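# Pack two unequal posts and lay a batten level

## Robot

A 6-joint arm with a two-finger parallel gripper is mounted at the origin on the work surface; the furniture and walls round the work are solid. World frame = base frame: x ahead of the robot, y to its left, z up, the work surface at z = 0. Lengths are in mm, angles in rad, forces in N, time in s.
With the tool pointing down it reaches from about 375 to 925 mm from the base axis. Payload 5.7 kg.
Tool frame: the origin (TCP) lies on the centre line of the jaws, within the pads' length; the fingertips stand 8 mm ahead of it and the grasp point (between the pads) lies 11 mm behind it; z points along the fingers, y is the line along which they close (so a half turn about z gives the same grasp; the last joint's range is limited). The gripper opens to 88 mm and grips with 3 to 60 N. Pads are 20 mm wide; open, the fingers measure 115 mm over their backs; the gripper's body (75 mm by 178 mm) begins 61 mm behind the grasp point.
Start: joints at [-1.276, 0.359, 1.51, -0, 1.272, -0.115], TCP at [239.038, -550.295, 230.623] pointing down, gripper open.
Joint ranges: [-2.97, 2.97], [-1.01, 2.36], [0.21, 2.38], [-0.96, 4.11], [0.2, 2.71], [-2.98, 2.98]. Speed limits (rad/s): [2.39, 2.39, 3.14, 3.14, 3.14, 3.14].

## Interface

Orientations are given as [roll, pitch, yaw] about the fixed x, y, z axes, in that order (R = Rz(yaw) Ry(pitch) Rx(roll)).
In Python, from workcell import monitor, camera, manip, spot_in, place_of gives the robot as it stands. The module is installed in compiled form; this text tells all that it offers.
- The arm moves only by the tool jog_arm, never from a script. Its argument "series" is a list of rows, each a list of 3 entries, a list of its own where there are three numbers: the shift along the world's x, y, z in mm, then the turn about the world's z in degrees, then the opening, from -1 (shut) to 1 (fully open). In form: [[[x, y, z], turn, fingers], ...]. A call has 1 to 12 rows; each row shifts and turns the commanded pose from where the row before left it; what a row does not reach is not made up. A row lasts 1/12 s, in which the tool goes at most 41.7 mm and 7.16 degrees, less where a joint would pass 70% of its speed; a pose out of reach is approached as far as the arm can. A call with a gripper value outside its range is refused whole. The fingers move at their own pace and stop on an object; the grip force is fixed at half the most. Time passes only in rows, so rows that do not move let the fingers close. It gives the time, the measured TCP pose, the force and the opening at its end, in the units of the state.
- monitor.state(): the state, without advancing time (a new reading comes with each control period).
- camera(name): name is "side" or "top"; returns a dict with "image" (480x640x3 uint8, blue, green, red), "vfov" (degrees; the focal length in pixels is half the picture's height over the tangent of half this angle, whatever the lens; pixels are square), "cx", "cy" (the principal point, pixels), "extrinsics" (4x4, takes a point from camera to world coordinates). Camera axes: x right, y up, looking along -z (the intrinsics and any distortion apply to the point x, -y, -z); pixel columns grow to the right and rows downward; lengths in mm; the calibration is good to about 2 mm. A picture is of the moment at which its call begins. There is no depth.
- manip.hand_in(): hands the job in, once; it reports no verdict.
Trained networks look in a picture, given as the dict that the camera call returned (one of the last four; its "shot" number tells which), for a name from the list of things; names that differ only in an ending like _2 or _b are one class to them, and where a whole thing is asked for, a point or a joint stands for the part that bears it (a point fixed in the world has none). Each returns a list of dicts, best first, with "confidence" (0 to 1); they miss things now and then, are a little off and sometimes report something else, mostly with a low value. They report only what shows in the picture. A call takes as long as a camera call. They do not tell look-alikes from the thing itself.
- spot_in(picture, label): "at" ([x, y, z] in mm, in world coordinates, good to about 4 mm: the middle of the surface that is visible of it).
- place_of(picture, label): "at" ([x, y, z] in mm, in world coordinates, good to about 4 mm: a listed point, or the origin of a listed thing).
The state is a dict: "time": time; "q": joint angles; "qd": joint speeds; "effort": joint torques, N m; "position": TCP position; "ee_rot": TCP orientation; "wrist_force": force on the tool from outside, world axes, zero at the start; "wrist_torque": the same for the moment, N m; "opening": opening from 0.0 (shut) to 1.0 (fully open).
Only numpy, scipy, OpenCV 4.12 (cv2) and the standard library are available. Lean on these libraries where they do the work, as an engineer would, in place of code of your own. Each camera call takes 0.05 s, during which the arm holds its last target. There are 200 camera calls.

## Task

Make a level rest on the two metal posts: set the thick wooden packer squarely in the middle of the shorter post and the thin packer in the middle of the taller post, so that both come to the same height, then lay the wooden batten flat on both packers, along the line of the posts and reaching equally over both. Last of all, stand the blue spirit level upright on the batten, along it and centred. Leave the padlock and the hex nut where they lie.

Things in the scene. Friction and masses are not known exactly. Their poses are not given: they have to be found in the camera images.
- low_post: shorter metal post, fixed to the bench: square flat aluminium cap 60 x 60 mm on a round column, 40 mm high in all. Origin: centre of its underside, on the bench. z up, y along the line that joins the two posts (x across it). The cap's top is 40 mm above the origin.
- high_post: taller metal post, fixed to the bench, made like the shorter one and with parallel axes: cap 60 x 60 mm, 60 mm high in all. Origin: centre of its underside, on the bench; z up, y along the line of the posts. It stands 95 to 105 mm, centre to centre, from the shorter post, on either side of it.
- thick_packer: thick packer: dark wooden block 46 x 46 mm, 40 mm high, with a pale dowel end in the middle of its top; loose on the bench. Origin: centre of its underside; z up, x and y along its sides.
- thin_packer: thin packer: dark wooden block 46 x 46 mm, 20 mm high, with a pale dowel end in the middle of its top; loose on the bench. Origin: centre of its underside; z up, x and y along its sides.
- batten: wooden batten: straight plain offcut, 45 mm wide (its x), 140 mm long (its y), 32 mm high (its z); lies flat on the bench. Origin: centre of its underside.
- spirit_level: blue spirit level: 20 mm thick (its x), 230 mm long (its y), 40 mm high (its z); stands upright on its 20 mm edge on the bench. Origin: centre of its underside.
- padlock: brass padlock, 61 x 40 x 17 mm, a loose bystander lying flat. Origin: centre of its underside.
- nut: steel hex nut, 30 x 26 x 13 mm, a loose bystander lying flat. Origin: centre of its underside.
Things that resemble listed ones, but are neither listed nor needed, are in the scene too. What is shaped like the thick_packer but orange is not meant.

How it is judged (in metres and radians):
On the way, in this order (a step that is already met when the one before it is completed fails the run):
1. the thick packer lies on the shorter post and the thin packer on the taller post (horizontal distance between thick_packer and low_post below 0.015 m and z of thick_packer in the frame of low_post between 0.036 and 0.044 m and angle between each of thick_packer, thin_packer's own z axis and vertical below 0.06 rad and horizontal distance between thin_packer and high_post below 0.015 m and z of thin_packer in the frame of high_post between 0.056 and 0.064 m), for 0.2 s.
2. the batten lies level across both packers (all of step 1 and x of batten in the frame of low_post between -0.015 and 0.015 m and x of batten in the frame of high_post between -0.015 and 0.015 m and horizontal distance between batten and low_post below 0.068 m and horizontal distance between batten and high_post below 0.068 m and z of batten in the frame of low_post between 0.075 and 0.085 m and angle between batten's own z axis and vertical below 0.05 rad and angle between the y axis of batten and the y axis of low_post, either way round below 0.2 rad), for 0.2 s.
At the end, for the whole second after the job is handed in: Packers flat on their posts, centred to 15 mm; batten level (0.05 rad) on both, within 15 mm of the posts' line, parallel to 0.2 rad, its middle under 68 mm from both posts; spirit level upright on it, within 12 mm across and 20 mm along, parallel to 0.15 rad; all at rest, released (all of step 2 and x of spirit_level in the frame of batten between -0.012 and 0.012 m and y of spirit_level in the frame of batten between -0.02 and 0.02 m and z of spirit_level in the frame of batten between 0.027 and 0.037 m and angle between spirit_level's own z axis and vertical below 0.06 rad and angle between the y axis of spirit_level and the y axis of batten, either way round below 0.15 rad and linear speed of each of thick_packer, thin_packer, batten, spirit_level below 0.02 m/s); the robot touches nothing.
It fails at once if the padlock is disturbed (moved more than 25 mm) (distance of padlock from where it was at the start of the episode above 0.025 m).
It fails at once if the hex nut is disturbed (moved more than 25 mm) (distance of nut from where it was at the start of the episode above 0.025 m).
It also fails if it takes over 112 s, if anything falls off the work surface, if the arm or the gripper's body presses on something with over 40 N, if the wrist force passes 120 N, or if a joint passes its speed limit or range.

## Working session

There is one attempt and no reset: what is moved stays moved. The work goes in short steps, Python scripts to look and compute and a tool call to move; the robot and the scene stay as the last step left them, time stands still between calls to the robot, and variables do not carry over. Pictures are saved under pics/ and viewed, on a budget of 14 in all, crops included, one or two more only if the job needs it, and the job is handed in when it is done.

Besides the shell and the picture viewer there is one more tool, called as name(argument=value, ...) on one line, values as JSON. jog_arm: Moves the arm, as the interface text tells. Its arguments: {"type":"object","properties":{"series":{"type":"array"}},"required":["series"]}

```bash
mkdir -p pics; cat > h.py <<'E'
import numpy as np, cv2
from workcell import monitor, camera, manip, spot_in, place_of
def K(p):
    f=240/np.tan(np.radians(p["vfov"])/2); return f,p["cx"],p["cy"]
def proj(p,X):
    f,cx,cy=K(p); T=np.linalg.inv(np.array(p["extrinsics"])); c=T[:3,:3]@np.array(X,float)+T[:3,3]
    return np.array([cx+f*c[0]/-c[2], cy-f*c[1]/-c[2]])
def back(p,u,v,z):
    f,cx,cy=K(p); T=np.array(p["extrinsics"]); d=T[:3,:3]@np.array([(u-cx)/f,-(v-cy)/f,-1]); o=T[:3,3]
    return o+d*(z-o[2])/d[2]
E
python3 - <<'E'
from h import *
for n in("top","side"):
    p=camera(n); cv2.imwrite(f"pics/{n}0.png",p["image"]); print(n,{k:v for k,v in p.items() if k!="image"})
    for l in "low_post high_post thick_packer thin_packer batten spirit_level padlock nut".split():
        for d in place_of(p,l): print(l,np.round(d["at"]),round(d["confidence"],2),np.round(proj(p,d["at"])))
print(monitor.state())
E
```

```text
top {'vfov': 43.130654873430935, 'cx': 311.145372117745, 'cy': 246.80725555801502, 'extrinsics': array([[-1.33946780e-03,  9.96079095e-01, -8.84570078e-02,
         4.17905730e+02],
       [-9.99904827e-01, -1.19481163e-04,  1.37957146e-02,
         5.00161509e+01],
       [ 1.37310540e-02,  8.84670680e-02,  9.95984456e-01,
         1.19707016e+03],
       [ 0.00000000e+00,  0.00000000e+00,  0.00000000e+00,
         1.00000000e+00]]), 'shot': 1}
low_post [620. -77.   2.] 0.68 [367. 199.]
high_post [642.  25.   3.] 0.79 [315. 188.]
high_post [592. 144.   1.] 0.59 [255. 213.]
thick_packer [ 517. -149.    1.] 0.76 [403. 250.]
thick_packer [431.  31.   4.] 0.59 [312. 294.]
thick_packer [532.   9.   4.] 0.58 [324. 243.]
thin_packer [440. -94.   2.] 0.74 [376. 290.]
batten [ 465. -245.    4.] 0.67 [453. 277.]
batten [476. 318.   4.] 0.67 [166. 271.]
spirit_level [475. 314.   2.] 0.6 [168. 272.]
spirit_level [ 372. -178.   -2.] 0.2 [419. 324.]
padlock [ 465. -246.    6.] 0.64 [453. 276.]
padlock [594. 144.   3.] 0.6 [256. 212.]
nut [ 378. -176.    3.] 0.64 [418. 321.]
side {'vfov': 49.06788
[... 973 characters left out ...]

nut [ 375. -178.   -6.] 0.59 [380. 225.]
{'time': 0.9, 'q': array([-1.27611950e+00,  3.58792244e-01,  1.51040229e+00,  1.61068704e-05,
        1.27246568e+00, -1.15103254e-01]), 'qd': array([ 0.00057944,  0.00027034,  0.00056916, -0.00017541,  0.00188128,
       -0.00089099]), 'effort': array([ 2.68423246e-04, -5.15314722e+01, -2.71132600e+01,  6.74936408e-02,
        2.43620033e-02, -1.25706063e-05]), 'position': array([ 239.03567279, -550.30885212,  230.62652348]), 'ee_rot': array([-3.14152731e+00, -2.30520608e-05,  4.09775348e-01]), 'wrist_force': array([-0.7269347 , -0.61348339,  0.2114727 ]), 'wrist_torque': array([ 0.01575883,  0.03855626, -0.03377627]), 'opening': 0.9986394628754542}
```

View pics/top0.png

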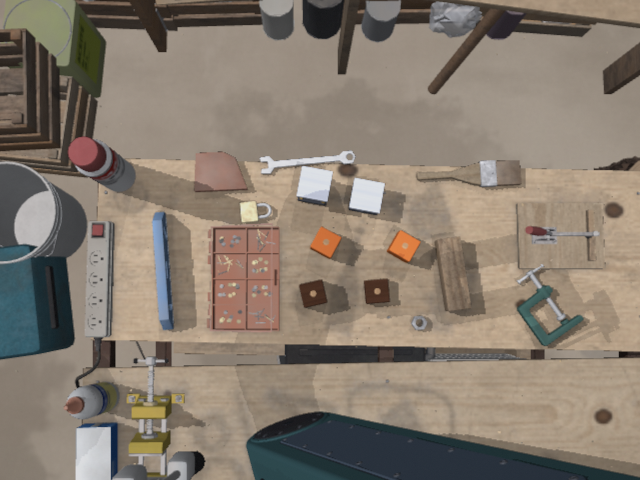

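View pics/side0.png

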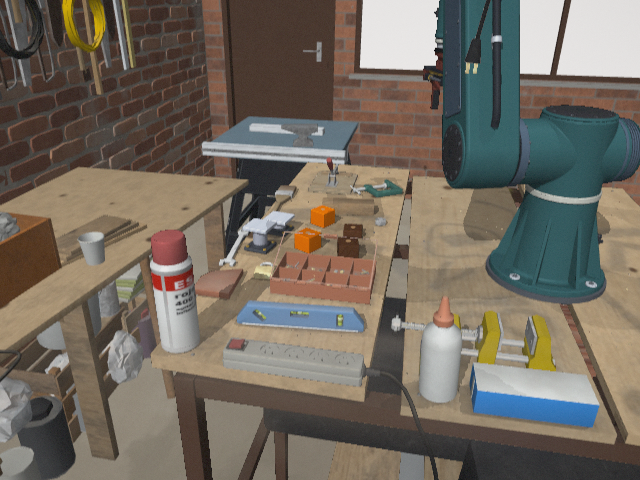

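```bash
python3 - <<'E'
from h import *
p=cv2.imread("pics/top0.png"); cv2.imwrite("pics/c1.png",cv2.resize(p[160:340,285:485],None,fx=4,fy=4,interpolation=cv2.INTER_CUBIC)[:600])
s=cv2.imread("pics/side0.png"); cv2.imwrite("pics/c2.png",cv2.resize(s[180:300,220:400],None,fx=4.4,fy=4.4,interpolation=cv2.INTER_CUBIC))
E
```

```text
(no output)
```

View pics/c1.png

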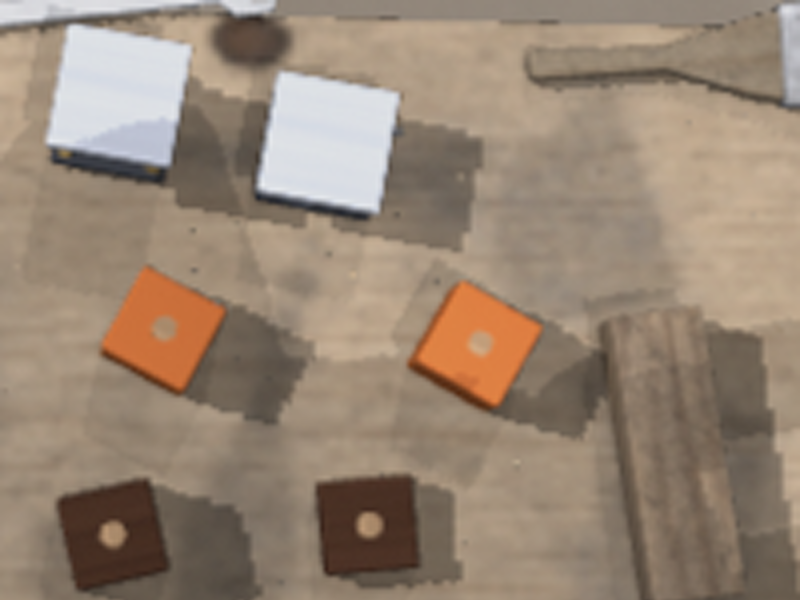

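View pics/c2.png

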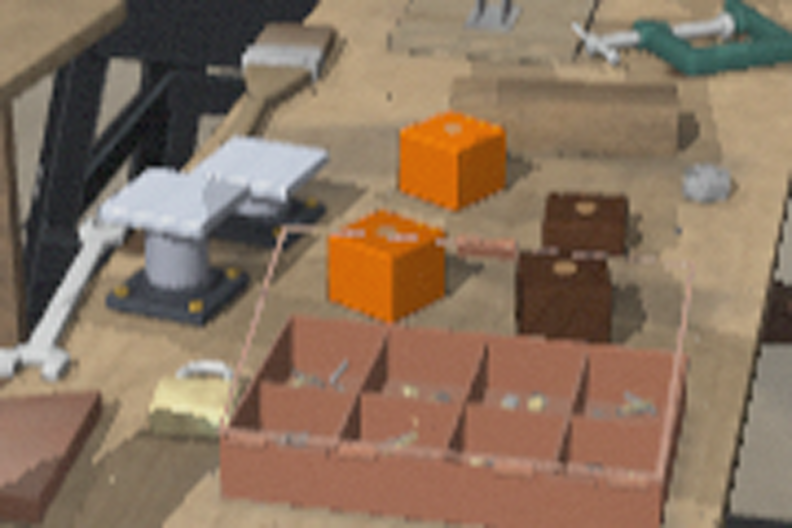

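```bash
python3 - <<'E'
from h import *
im=cv2.imread("pics/top0.png")
a=cv2.resize(im[200:340,140:300],None,fx=4,fy=4,interpolation=cv2.INTER_CUBIC)[:,:]
a=cv2.resize(im[205:335,145:245],None,fx=4.4,fy=4.4,interpolation=cv2.INTER_CUBIC); b=cv2.resize(im[205:335,420:500],None,fx=4.4,fy=4.4,interpolation=cv2.INTER_CUBIC)
cv2.imwrite("pics/c3.png",np.hstack([a,b])); print(a.shape,b.shape)
p=camera("top")
def q(name,pts,z,ox=285,oy=160,s=4):
    X=np.array([back(p,ox+u/s,oy+v/s,z)[:2] for u,v in pts]); c=X.mean(0)
    e=[X[(i+1)%4]-X[i] for i in range(4)]
    print(name,c.round(1),[f"{np.hypot(*d):.0f}@{np.degrees(np.arctan2(d[1],d[0])):.1f}" for d in e])
q("low",[(280,71),(400,93),(375,215),(256,193)],40)
q("high",[(70,25),(190,44),(168,165),(48,145)],60)
q("thick",[(59,500),(150,480),(168,569),(78,590)],40)
q("thin",[(317,484),(413,474),(418,567),(325,574)],20)
q("or1",[(150,265),(226,310),(180,392),(101,350)],40)
q("or2",[(463,281),(543,325),(495,407),(412,362)],40)
hsv=cv2.cvtColor(p["image"],cv2.COLOR_BGR2HSV)
m=cv2.inRange(hsv,(100,90,60),(120,255,255)); m[:200]=0;m[340:]=0;m[:,:140]=0;m[:,190:]=0
print(cv2.minAreaRect(cv2.findNonZero(m)))
# lid
s=camera("side")
for z in (20,60,100,140): print(z,[proj(s,(x,88,z)).round() for x in(370,560)])
print([back(p,u,v,0).round() for u,v in [(208,228),(280,228),(280,330),(208,330)]])
E
```

```text
(572, 440, 3) (572, 352, 3)
low [619.7 -73.8] ['59@-100.5', '61@167.9', '58@79.5', '61@-11.4']
high [639.2  27.3] ['58@-99.0', '59@169.6', '58@80.5', '59@-10.2']
thick [431.3  29.7] ['44@-77.7', '43@-168.7', '44@103.0', '44@12.0']
thin [436.2 -93.8] ['47@-84.1', '45@-177.6', '45@94.2', '44@4.6']
or1 [529.3   5.4] ['42@-120.8', '45@150.6', '43@61.9', '47@-29.9']
or2 [ 522.4 -145.2] ['44@-119.1', '46@149.0', '45@61.3', '46@-32.7']
((162.76206970214844, 270.64483642578125), (115.84845733642578, 11.875503540039062), 85.2363510131836)
20 [array([372., 262.]), array([287., 253.])]
60 [array([373., 245.]), array([286., 237.])]
100 [array([374., 228.]), array([286., 220.])]
140 [array([375., 210.]), array([286., 203.])]
[array([562., 238.,   0.]), array([562.,  95.,   0.]), array([361.,  95.,   0.]), array([361., 235.,   0.])]
```

View pics/c3.png

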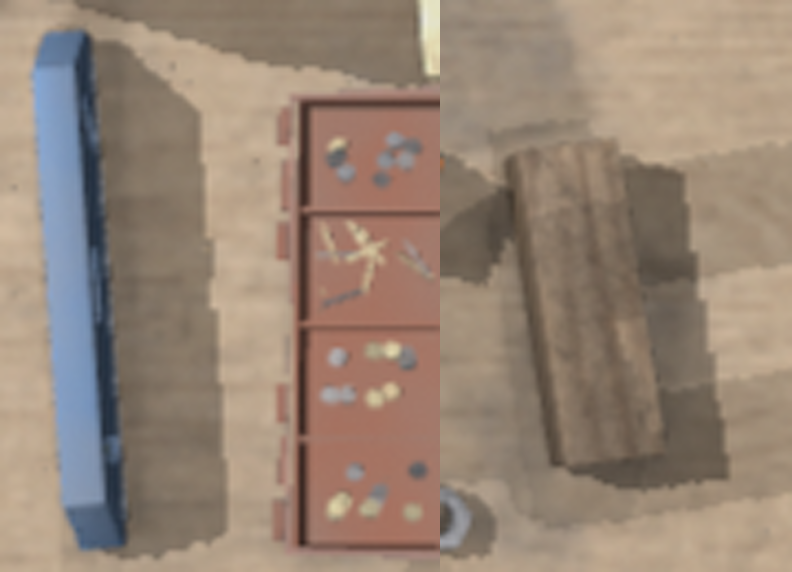

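jog_arm(series=[[[16.4, 38, -5], 5.9, 1], [[16.4, 38, -5], 5.9, 1], [[16.4, 38, -5], 5.9, 1], [[16.4, 38, -5], 5.9, 1], [[16.4, 38, -5], 5.9, 1], [[16.4, 38, -5], 5.9, 1], [[16.4, 38, -5], 5.9, 1], [[16.4, 38, -5], 5.9, 1], [[16.4, 38, -5], 5.9, 1], [[16.4, 38, -5], 5.9, 1], [[16.4, 38, -5], 5.9, 1], [[16.4, 38, -5], 5.9, 1]])

```text
time: 2.0
position: [436.3, -92.7, 170.8]
ee_rot: [3.141, 0.0, 1.65]
wrist_force: [1.3, -0.7, -0.6]
opening: 0.997
```

```bash
python3 - <<'E'
from h import *
p=camera("side"); q=camera("top")
def c(name,pts,z,ox,oy=205,s=4.4):
    X=np.array([back(q,ox+u/s,oy+v/s,z)[:2] for u,v in pts]); 
    e=[X[(i+1)%4]-X[i] for i in range(4)]
    print(name,X.mean(0).round(1),[f"{np.hypot(*d):.0f}@{np.degrees(np.arctan2(d[1],d[0])):.1f}" for d in e])
c("batten",[(72,155),(180,140),(222,455),(122,465)],32,420)
c("level",[(35,68),(73,67),(103,500),(65,505)],40,145)
s=monitor.state(); print(s["position"],s["ee_rot"],s["time"])
E
```

```text
batten [ 469.1 -240.8] ['48@-82.1', '139@-173.7', '44@95.6', '137@8.0']
level [477.6 320.1] ['16@-88.4', '188@-174.9', '16@97.4', '190@5.1']
[436.81805615 -89.27821455 170.21928324] [ 3.14155022e+00 -2.05362881e-03  1.65503294e+00] 2.1
```

jog_arm(series=[[[0.2, 0, -25], 0, 1], [[0, 0, -30], 0, 1], [[0, 0, -30], 0, 1], [[0, 0, -25], 0, 1], [[0, 0, -18], 0, 1], [[0, 0, -12], 0, 1], [[0, 0, -10], 0, 1], [[0, 0, -7], 0, 1], [[0, 0, 0], 0, 1], [[0, 0, 0], 0, 1], [[0, 0, 0], 0, -1], [[0, 0, 0], 0, -1]])

```text
time: 3.1
position: [436.5, -94.9, 14.3]
ee_rot: [3.14, 0.001, 1.645]
wrist_force: [-0.2, -0.5, -0.5]
opening: 0.885
```

jog_arm(series=[[[0, 0, 0], 0, -1], [[0, 0, 0], 0, -1], [[0, 0, 0], 0, -1], [[0, 0, 0], 0, -1], [[0, 0, 0], 0, -1], [[0, 0, 0], 0, -1]])

```text
time: 3.6
position: [436.0, -94.5, 13.8]
ee_rot: [3.142, 0.0, 1.646]
wrist_force: [-0.1, -0.4, 2.8]
opening: 0.521
```

jog_arm(series=[[[0, 0, 10], 0, -1], [[0, 0, 25], 0, -1], [[0, 0, 35], 0, -1], [[0, 0, 30], 0, -1], [[25.4, 15.2, 16], -1.9, -1], [[25.4, 15.2, 0], -1.9, -1], [[25.4, 15.2, 0], -1.9, -1], [[25.4, 15.2, 0], -1.9, -1], [[25.4, 15.2, 0], -1.9, -1], [[25.4, 15.2, 0], -1.9, -1], [[25.4, 15.2, 0], -1.9, -1], [[25.4, 15.2, 0], -1.9, -1]])

```text
time: 4.6
position: [639.8, 28.1, 129.2]
ee_rot: [-3.141, 0.0, 1.379]
wrist_force: [-0.5, 0.0, -0.6]
opening: 0.522
```

jog_arm(series=[[[0, 0, -15], 0, -1], [[0, 0, -15], 0, -1], [[0, 0, -10], 0, -1], [[0, 0, -6], 0, -1], [[0, 0, -4], 0, -1], [[0, 0, -2], 0, -1], [[0, 0, 0], 0, -1], [[0, 0, 0], 0, -1], [[0, 0, -2], 0, -1], [[0, 0, 0], 0, -1], [[0, 0, 0], 0, -1]])

```text
time: 5.52
position: [639.3, 27.0, 76.0]
ee_rot: [3.141, -0.0, 1.38]
wrist_force: [0.4, 0.3, -0.2]
opening: 0.522
```

jog_arm(series=[[[0, 0, -1], 0, -1], [[0, 0, -1], 0, -1], [[0, 0, 0], 0, -1], [[0, 0, 0], 0, -1], [[0, 0, 0], 0, 0.3], [[0, 0, 0], 0, 0.6], [[0, 0, 0], 0, 1], [[0, 0, 0], 0, 1], [[0, 0, 0], 0, 1], [[0, 0, 0], 0, 1]])

```text
time: 6.35
position: [639.1, 27.0, 73.6]
ee_rot: [-3.141, 0.0, 1.38]
wrist_force: [0.6, -0.1, 0.8]
opening: 0.939
```

jog_arm(series=[[[0, 0, 10], 0, 1], [[0, 0, 15], 0, 1], [[0, 0, 20], 0, 1], [[-30, 0, 20], 3, 1], [[-35, 0, 0], 4, 1], [[-35, 0, 0], 4, 1], [[-35, 0, 0], 4, 1], [[-35, 0, 0], 4, 1], [[-35, 2.4, 0], 4, 1], [[-3, 0, 0], 0, 1], [[0, 0, 0], 0, 1]])

```text
time: 7.27
position: [428.8, 29.7, 139.2]
ee_rot: [-3.141, -0.0, 1.781]
wrist_force: [-0.4, 0.7, 0.7]
opening: 0.997
```

```bash
python3 - <<'E'
from h import *
p=camera("side"); q=camera("top")
a=cv2.resize(q["image"][150:340,280:460],None,fx=3,fy=3,interpolation=cv2.INTER_CUBIC); b=cv2.resize(p["image"][190:290,215:315],(400,400),interpolation=cv2.INTER_CUBIC)
b=np.vstack([b,np.zeros((a.shape[0]-400,400,3),np.uint8)])[:, :260]
cv2.imwrite("pics/d1.png",np.hstack([a,b]))
s=monitor.state(); print(s["position"],s["ee_rot"],s["opening"],s["wrist_force"])
for x in (p,q):
  for l in("thin_packer","high_post","thick_packer"): print(l,[(np.round(d["at"]),round(d["confidence"],2)) for d in place_of(x,l)])
E
```

```text
[433.00420719  29.30142447 139.63059822] [3.13859033e+00 9.32677840e-04 1.78082278e+00] 1.0003785077431153 [ 0.19997468 -1.02755705 -0.39637812]
thin_packer [(array([639.,  26.,  58.]), 0.66)]
high_post [(array([638.,  27.,  -2.]), 0.79)]
thick_packer [(array([529.,   6.,   1.]), 0.83), (array([ 523., -146.,   -2.]), 0.66), (array([ 375., -180.,   -4.]), 0.2)]
thin_packer [(array([643.,  26.,  59.]), 0.82)]
high_post [(array([640.,  27.,   1.]), 0.7)]
thick_packer [(array([ 517., -147.,    3.]), 0.79), (array([532.,   3.,   5.]), 0.75)]
```

View pics/d1.png

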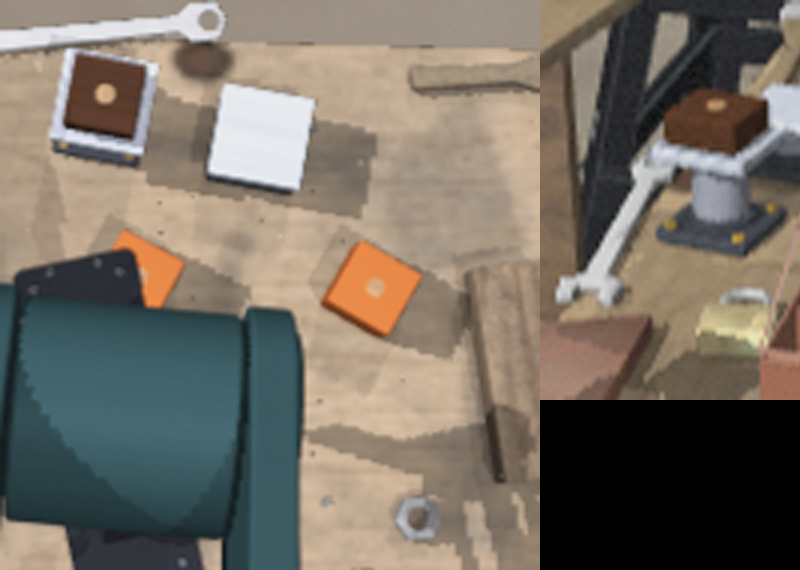

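jog_arm(series=[[[0, 0, -20], 0, 1], [[0, 0, -25], 0, 1], [[0, 0, -25], 0, 1], [[0, 0, -20], 0, 1], [[0, 0, -13], 0, 1], [[0, 0, -9], 0, 1], [[0, 0, -6], 0, 1], [[0, 0, 0], 0, 1], [[0, 0, 0], 0, 1], [[0, 0, 0], 0, -1], [[0, 0, 0], 0, -1], [[0, 0, 0], 0, -1]])

```text
time: 8.67
position: [431.7, 29.4, 21.3]
ee_rot: [3.14, 0.0, 1.782]
wrist_force: [-0.6, -0.0, 1.2]
opening: 0.811
```

jog_arm(series=[[[0, 0, 0], 0, -1], [[0, 0, 0], 0, -1], [[0, 0, 0], 0, -1], [[0, 0, 0], 0, -1], [[0, 0, 0], 0, -1]])

```text
time: 9.08
position: [431.2, 29.5, 20.8]
ee_rot: [3.142, 0.0, 1.782]
wrist_force: [-0.8, -1.0, 2.3]
opening: 0.524
```

jog_arm(series=[[[0, 0, 10], 0, -1], [[0, 0, 25], 0, -1], [[0, 0, 35], 0, -1], [[0, 0, 35], 0, -1], [[23.6, -12.9, 15], -2.86, -1], [[23.6, -12.9, 0], -2.86, -1], [[23.6, -12.9, 0], -2.86, -1], [[23.6, -12.9, 0], -2.86, -1], [[23.6, -12.9, 0], -2.86, -1], [[23.6, -12.9, 0], -2.86, -1], [[23.6, -12.9, 0], -2.86, -1], [[23.6, -12.9, 0], -2.86, -1]])

```text
time: 10.08
position: [620.5, -74.4, 140.1]
ee_rot: [-3.14, -0.0, 1.38]
wrist_force: [0.7, -0.5, -1.2]
opening: 0.524
```

jog_arm(series=[[[0, 0, -20], 0, -1], [[0, 0, -25], 0, -1], [[0, 0, -15], 0, -1], [[0, 0, -9], 0, -1], [[0, 0, -5], 0, -1], [[0, 0, -3], 0, -1], [[0, 0, 0], 0, -1], [[0, 0, -1], 0, -1], [[0, 0, -1], 0, -1], [[0, 0, -0.6], 0, -1], [[0, 0, 0], 0, -1], [[0, 0, 0], 0, -1]])

```text
time: 11.08
position: [620.1, -73.8, 61.4]
ee_rot: [3.141, -0.0, 1.382]
wrist_force: [0.3, -0.4, -1.2]
opening: 0.524
```

jog_arm(series=[[[0, 0, -0.7], 0, -1], [[0, 0, 0], 0, -1], [[0, 0, 0], 0, 0.3], [[0, 0, 0], 0, 0.6], [[0, 0, 0], 0, 1], [[0, 0, 0], 0, 1], [[0, 0, 0], 0, 1], [[0, 0, 0], 0, 1], [[0, 0, 10], 0, 1], [[0, 0, 20], 0, 1], [[0, 0, 30], 0, 1], [[0, 0, 30], 0, 1]])

```text
time: 12.08
position: [619.1, -73.6, 151.2]
ee_rot: [-3.139, -0.0, 1.382]
wrist_force: [0.7, 0.2, 0.5]
opening: 0.998
```

jog_arm(series=[[[-13.7, -15.2, 0], -6.5, 1], [[-13.7, -15.2, 0], -6.5, 1], [[-13.7, -15.2, 0], -6.5, 1], [[-13.7, -15.2, 0], -6.5, 1], [[-13.7, -15.2, 0], -6.5, 1], [[-13.7, -15.2, 0], -6.5, 1], [[-13.7, -15.2, 0], -6.5, 1], [[-13.7, -15.2, 0], -6.5, 1], [[-13.7, -15.2, 0], -6.5, 1], [[-13.7, -15.2, 0], -6.5, 1], [[-13.7, -15.2, 0], -6.5, 1], [[0, 0, 0], -0.7, 1]])

```text
time: 13.08
position: [467.4, -243.0, 151.1]
ee_rot: [3.141, 0.001, 0.115]
wrist_force: [-1.1, -0.4, 0.1]
opening: 0.997
```

```bash
python3 - <<'E'
from h import *
p=camera("side"); q=camera("top")
a=cv2.resize(q["image"][150:340,280:500],None,fx=2.4,fy=2.4,interpolation=cv2.INTER_CUBIC); b=cv2.resize(p["image"][190:266,215:291],(270,270),interpolation=cv2.INTER_CUBIC)
b=np.vstack([b,np.zeros((a.shape[0]-270,270,3),np.uint8)])
cv2.imwrite("pics/d2.png",np.hstack([a,b]))
s=monitor.state(); print(s["position"],s["ee_rot"],s["opening"],s["wrist_force"])
for x in (p,q):
  for l in("thin_packer","high_post","thick_packer","low_post","batten"): print(l,[(np.round(d["at"]),round(d["confidence"],2)) for d in place_of(x,l)])
E
```

```text
[ 469.22187683 -241.31992704  151.008129  ] [ 3.14144226e+00 -8.06972108e-04  1.22145596e-01] 1.0003707444277214 [-0.03329387  0.34975935 -0.11682065]
thin_packer [(array([639.,  24.,  58.]), 0.53)]
high_post [(array([639.,  29.,  -4.]), 0.85)]
thick_packer [(array([ 523., -146.,   -5.]), 0.92), (array([531.,   6.,   2.]), 0.6)]
low_post [(array([622., -74.,   3.]), 0.56)]
batten [(array([ 471., -244.,   -1.]), 0.87)]
thin_packer [(array([642.,  27.,  59.]), 0.72)]
high_post [(array([639.,  28.,   3.]), 0.7)]
thick_packer [(array([ 517., -144.,    1.]), 0.84), (array([618., -75.,  43.]), 0.76), (array([530.,   8.,   4.]), 0.75)]
low_post [(array([619., -76.,   2.]), 0.55)]
batten []
```

View pics/d2.png

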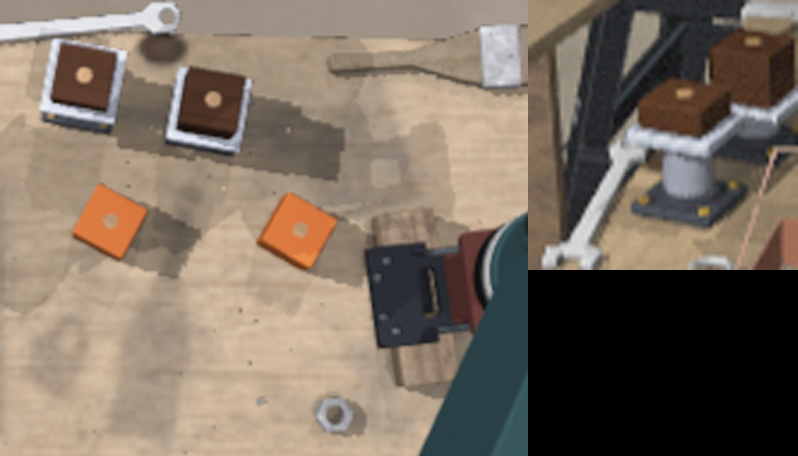

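jog_arm(series=[[[0.7, -1, -25], 0, 1], [[0, 0, -30], 0, 1], [[0, 0, -30], 0, 1], [[0, 0, -20], 0, 1], [[0, 0, -13], 0, 1], [[0, 0, -9], 0, 1], [[0, 0, -6], 0, 1], [[0, 0, 0], 0, 1], [[0, 0, 0], 0, 1], [[0, 0, 0], 0, -1], [[0, 0, 0], 0, -1], [[0, 0, 0], 0, -1]])

```text
time: 14.68
position: [470.5, -242.3, 18.2]
ee_rot: [3.141, -0.001, 0.122]
wrist_force: [-1.5, -0.1, -0.0]
opening: 0.807
```

jog_arm(series=[[[0, 0, 0], 0, -1], [[0, 0, 0], 0, -1], [[0, 0, 0], 0, -1], [[0, 0, 0], 0, -1], [[0, 0, 0], 0, -1]])

```text
time: 15.1
position: [470.0, -241.9, 17.5]
ee_rot: [-3.142, -0.0, 0.122]
wrist_force: [-0.6, -0.6, 2.7]
opening: 0.512
```

jog_arm(series=[[[0, 0, 10], 0, -1], [[0, 0, 25], 0, -1], [[0, 0, 35], 0, -1], [[0, 0, 35], 0, -1], [[0, 0, 25], 0, -1], [[0, 0, 0], 0, -1]])

```text
time: 15.6
position: [472.9, -243.9, 153.1]
ee_rot: [3.135, -0.007, 0.122]
wrist_force: [1.4, 0.0, -0.5]
opening: 0.511
```

jog_arm(series=[[[13.3, 18.2, 0], 6, -1], [[13.3, 18.2, 0], 6, -1], [[13.3, 18.2, 0], 6, -1], [[13.3, 18.2, 0], 6, -1], [[13.3, 18.2, 0], 6, -1], [[13.3, 18.2, 0], 6, -1], [[13.3, 18.2, 0], 6, -1], [[13.3, 18.2, 0], 6, -1], [[13.3, 18.2, 0], 6, -1], [[13.3, 18.2, 0], 6, -1], [[13.3, 18.2, 0], 6, -1], [[13.3, 18.2, 0], 6.2, -1]])

```text
time: 16.6
position: [629.2, -22.4, 146.5]
ee_rot: [-3.14, 0.0, 1.388]
wrist_force: [0.1, -0.7, -1.5]
opening: 0.509
```

jog_arm(series=[[[0, 0, 0], 0, -1], [[0, 0, -15], 0, -1], [[0, 0, -15], 0, -1], [[0, 0, -8], 0, -1], [[0, 0, -5], 0, -1], [[0, 0, -3], 0, -1], [[0, 0, 0], 0, -1], [[0, 0, -1], 0, -1], [[0, 0, 0], 0, -1]])

```text
time: 17.35
position: [629.9, -23.8, 100.9]
ee_rot: [3.141, -0.0, 1.382]
wrist_force: [-0.7, -0.5, -1.4]
opening: 0.511
```

jog_arm(series=[[[0, 0, -1], 0, -1], [[0, 0, -1], 0, -1], [[0, 0, -0.6], 0, -1], [[0, 0, 0], 0, -1], [[0, 0, -0.4], 0, -1], [[0, 0, -0.2], 0, -1], [[0, 0, 0], 0, -1], [[0, 0, 0], 0, -1]])

```text
time: 18.02
position: [629.6, -23.5, 97.4]
ee_rot: [3.142, -0.0, 1.382]
wrist_force: [-1.1, 0.1, 2.8]
opening: 0.507
```

jog_arm(series=[[[0, 0, 0], 0, 0.3], [[0, 0, 0], 0, 0.6], [[0, 0, 0], 0, 1], [[0, 0, 0], 0, 1], [[0, 0, 0], 0, 1], [[0, 0, 0], 0, 1], [[0, 0, 10], 0, 1], [[0, 0, 20], 0, 1], [[0, 0, 30], 0, 1], [[0, 0, 30], 0, 1], [[0, 0, 0], 0, 1]])

```text
time: 18.93
position: [633.5, -24.0, 194.2]
ee_rot: [3.131, -0.001, 1.382]
wrist_force: [0.9, -0.2, 0.3]
opening: 1.001
```

jog_arm(series=[[[-12.7, 28.6, 0], -6.2, 1], [[-12.7, 28.6, 0], -6.2, 1], [[-12.7, 28.6, 0], -6.2, 1], [[-12.7, 28.6, 0], -6.2, 1], [[-12.7, 28.6, 0], -6.2, 1], [[-12.7, 28.6, 0], -6.2, 1], [[-12.7, 28.6, 0], -6.2, 1], [[-12.7, 28.6, 0], -6.2, 1], [[-12.7, 28.6, 0], -6.2, 1], [[-12.7, 28.6, 0], -6.2, 1], [[-12.7, 28.6, 0], -6.2, 1], [[-12.7, 28.6, 0], -6.2, 1]])

```text
time: 19.93
position: [476.3, 320.9, 187.5]
ee_rot: [-3.141, -0.0, 0.078]
wrist_force: [1.0, 0.4, 0.2]
opening: 1.003
```

```bash
python3 - <<'E'
from h import *
p=camera("side"); q=camera("top")
a=cv2.resize(q["image"][150:340,140:420],None,fx=1.9,fy=1.9,interpolation=cv2.INTER_CUBIC); b=cv2.resize(p["image"][190:266,215:291],(268,268),interpolation=cv2.INTER_CUBIC)
b=np.vstack([b,np.zeros((a.shape[0]-268,268,3),np.uint8)])
cv2.imwrite("pics/d3.png",np.hstack([a,b])); cv2.imwrite("pics/top3.png",q["image"])
s=monitor.state(); print(s["position"],s["ee_rot"],s["opening"],s["wrist_force"])
for x in (p,q):
  for l in("thin_packer","thick_packer","batten","spirit_level"): print(l,[(np.round(d["at"]),round(d["confidence"],2)) for d in place_of(x,l)])
E
```

```text
[475.10729449 323.20834    187.40405154] [-3.13981141e+00  3.13493203e-04  8.38154921e-02] 0.9976219654497224 [-0.15831448 -0.26990514 -0.41804205]
thin_packer [(array([642.,  24.,  60.]), 0.58)]
thick_packer [(array([532.,   8.,   1.]), 0.95), (array([ 523., -142.,   -2.]), 0.82), (array([621., -78.,  39.]), 0.45)]
batten [(array([634., -24.,  78.]), 0.95)]
spirit_level []
thin_packer [(array([642.,  26.,  64.]), 0.4), (array([625., -77.,   2.]), 0.35)]
thick_packer [(array([532.,   5.,   3.]), 0.89), (array([ 519., -148.,   -0.]), 0.87)]
batten [(array([627., -26.,  83.]), 0.8)]
spirit_level [(array([475., 318.,   3.]), 0.87)]
```

View pics/d3.png

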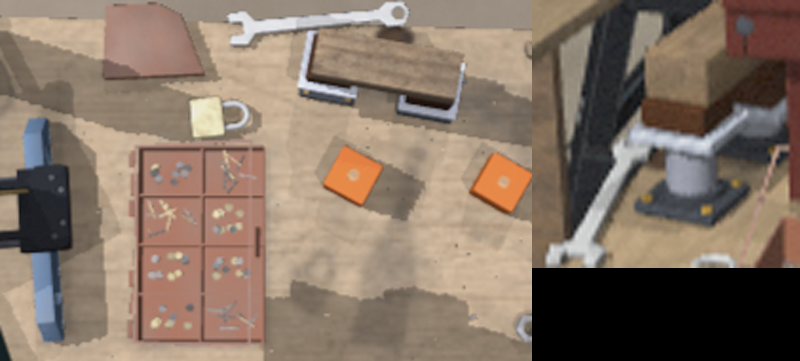

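jog_arm(series=[[[0, 0, -30], 0, 1], [[0, 0, -38], 0, 1], [[0, 0, -38], 0, 1], [[0, 0, -28], 0, 1], [[0, 0, -16], 0, 1], [[0, 0, -10], 0, 1], [[0, 0, -6], 0, 1], [[0, 0, -3.8], 0, 1], [[0, 0, 0], 0, 1], [[0, 0, 0], 0, 1], [[0, 0, 0], 0, -1], [[0, 0, 0], 0, -1]])

```text
time: 21.43
position: [477.8, 320.1, 18.4]
ee_rot: [-3.141, -0.002, 0.084]
wrist_force: [-0.0, 0.6, 0.5]
opening: 0.886
```

jog_arm(series=[[[0, 0, 0], 0, -1], [[0, 0, 0], 0, -1], [[0, 0, 0], 0, -1], [[0, 0, 0], 0, -1], [[0, 0, 0], 0, -1], [[0, 0, 0], 0, -1], [[0, 0, 0], 0, -1], [[0, 0, 0], 0, -1], [[0, 0, 0], 0, -1]])

```text
time: 22.18
position: [477.2, 319.8, 17.3]
ee_rot: [-3.141, -0.0, 0.084]
wrist_force: [-0.5, 0.9, -0.5]
opening: 0.21
```

jog_arm(series=[[[0, 0, 8], 0, -1], [[0, 0, 25], 0, -1], [[0, 0, 38], 0, -1], [[0, 0, 38], 0, -1], [[0, 0, 35], 0, -1], [[0, 0, 20], 0, -1], [[0, 0, 6], 0, -1], [[0, 0, 0], 0, -1]])

```text
time: 22.85
position: [478.0, 320.1, 189.3]
ee_rot: [-3.14, -0.003, 0.084]
wrist_force: [-0.4, 0.0, -1.2]
opening: 0.209
```

jog_arm(series=[[[12.7, -28.6, 0], 6.2, -1], [[12.7, -28.6, 0], 6.2, -1], [[12.7, -28.6, 0], 6.2, -1], [[12.7, -28.6, 0], 6.2, -1], [[12.7, -28.6, 0], 6.2, -1], [[12.7, -28.6, 0], 6.2, -1], [[12.7, -28.6, 0], 6.2, -1], [[12.7, -28.6, 0], 6.2, -1], [[12.7, -28.6, 0], 6.2, -1], [[12.7, -28.6, 0], 6.2, -1], [[12.7, -28.6, 0], 6.2, -1], [[12.7, -28.6, 0], 6.2, -1]])

```text
time: 23.85
position: [628.1, -24.8, 184.4]
ee_rot: [-3.137, 0.0, 1.387]
wrist_force: [0.8, 0.4, -1.8]
opening: 0.215
```

jog_arm(series=[[[0, 0, 0], 0, -1], [[0, 0, -15], 0, -1], [[0, 0, -15], 0, -1], [[0, 0, -10], 0, -1], [[0, 0, -6], 0, -1], [[0, 0, -4], 0, -1], [[0, 0, -2], 0, -1], [[0, 0, 0], 0, -1], [[0, 0, 0], 0, -1], [[0, 0, 0], 0, -1]])

```text
time: 24.68
position: [630.1, -23.5, 136.1]
ee_rot: [3.14, -0.0, 1.382]
wrist_force: [-0.0, 0.9, -1.0]
opening: 0.215
```

```bash
python3 - <<'E'
from h import *
p=camera("side"); q=camera("top")
a=cv2.resize(q["image"][130:270,240:440],(500,350),interpolation=cv2.INTER_CUBIC); b=cv2.resize(p["image"][160:280,200:320],(300,300),interpolation=cv2.INTER_CUBIC)
b=np.vstack([b,np.zeros((50,300,3),np.uint8)])
cv2.imwrite("pics/d4.png",np.hstack([a,b]))
s=monitor.state(); print(s["position"],s["ee_rot"],s["opening"],s["wrist_force"])
for x in (p,q):
  for l in("batten","spirit_level"): print(l,[(np.round(d["at"]),round(d["confidence"],2)) for d in place_of(x,l)])
E
```

```text
[629.9979077  -23.52673122 136.07300489] [ 3.14039562e+00 -4.55482579e-05  1.38238102e+00] 0.21798808123291313 [ 0.4067323   0.27879684 -2.16643543]
batten [(array([631., -23.,  77.]), 0.55), (array([ 374., -174.,   -4.]), 0.55)]
spirit_level [(array([629., -26., 124.]), 0.65)]
batten [(array([623., -25.,  84.]), 0.65)]
spirit_level []
```

View pics/d4.png

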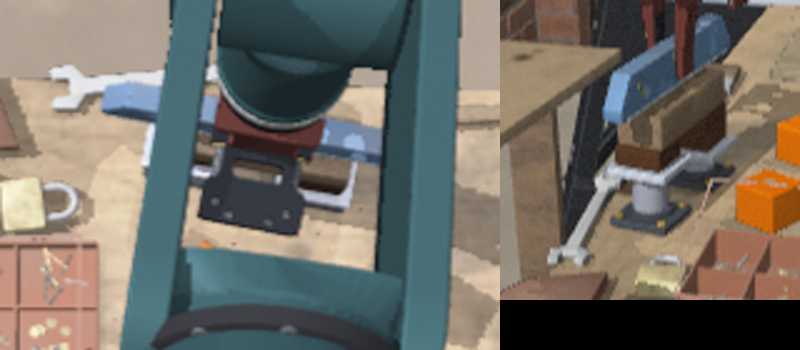

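jog_arm(series=[[[0, 0, -2], 0, -1], [[0, 0, -2], 0, -1], [[0, 0, -1], 0, -1], [[0, 0, -0.5], 0, -1], [[0, 0, -0.5], 0, -1], [[0, 0, 0], 0, -1], [[0, 0, 0], 0, -1]])

```text
time: 25.57
position: [629.6, -23.5, 129.3]
ee_rot: [-3.142, -0.0, 1.382]
wrist_force: [-0.0, -0.3, -1.2]
opening: 0.217
```

jog_arm(series=[[[0, 0, -0.5], 0, -1], [[0, 0, 0], 0, -1], [[0, 0, -0.3], 0, -1], [[0, 0, 0], 0, -1], [[0, 0, 0], 0, -1]])

```text
time: 25.98
position: [629.6, -23.6, 129.3]
ee_rot: [3.141, 0.0, 1.382]
wrist_force: [-2.5, -0.5, 6.1]
opening: 0.215
```

Contact (z force up). Release gently and rise.

jog_arm(series=[[[0, 0, 0], 0, -0.4], [[0, 0, 0], 0, -0.2], [[0, 0, 0], 0, 0], [[0, 0, 0], 0, 0.2], [[0, 0, 0], 0, 0.4], [[0, 0, 0], 0, 0.4], [[0, 0, 0], 0, 0.4], [[0, 0, 8], 0, 0.4], [[0, 0, 15], 0, 0.4], [[0, 0, 25], 0, 0.4], [[0, 0, 30], 0, 0.4], [[0, 0, 20], 0, 0.4]])

```text
time: 26.98
position: [630.3, -23.6, 229.6]
ee_rot: [3.139, -0.0, 1.382]
wrist_force: [0.0, -0.2, 0.9]
opening: 0.7
```

jog_arm(series=[[[-25, -10, 10], 0, 0.4], [[-35, -20, 0], 0, 0.4], [[-35, -25, 0], 0, 0.4], [[-35, -25, 0], 0, 0.4], [[-30, -25, 0], 0, 0.4], [[-10, -20, 0], 0, 0.4], [[0, -30, 0], 0, 0.4], [[0, -35, 0], 0, 0.4], [[0, -35, 0], 0, 0.4], [[0, -25, 0], 0, 0.4], [[0, 0, 0], 0, 0.4], [[0, 0, 0], 0, 0.4]])

```text
time: 27.98
position: [461.7, -273.1, 237.0]
ee_rot: [3.141, -0.0, 1.38]
wrist_force: [-0.5, 0.7, -0.3]
opening: 0.699
```

```bash
python3 - <<'E'
from h import *
p=camera("side"); q=camera("top")
a=cv2.resize(q["image"][130:270,240:440],(500,350),interpolation=cv2.INTER_CUBIC); b=cv2.resize(p["image"][160:280,200:320],(300,300),interpolation=cv2.INTER_CUBIC)
b=np.vstack([b,np.zeros((50,300,3),np.uint8)])
cv2.imwrite("pics/d5.png",np.hstack([a,b]))
s=monitor.state(); print(s["time"],s["position"],s["opening"],s["wrist_force"])
for x in (p,q):
  for l in("batten","spirit_level","padlock","nut"): print(l,[(np.round(d["at"]),round(d["confidence"],2)) for d in place_of(x,l)])
E
```

```text
28.0833 [ 461.43571527 -271.10961432  236.67531494] 0.7012345919173164 [-0.35941682 -0.32064618  0.71961464]
batten [(array([632., -27.,  81.]), 0.74)]
spirit_level [(array([632., -25., 117.]), 0.71)]
padlock [(array([593., 142.,  -1.]), 0.67)]
nut [(array([ 373., -178.,   -4.]), 0.44)]
batten [(array([624., -26.,  83.]), 0.89)]
spirit_level [(array([628., -27., 114.]), 0.78)]
padlock [(array([594., 142.,   2.]), 0.62)]
nut [(array([ 377., -179.,    3.]), 0.46)]
```

View pics/d5.png

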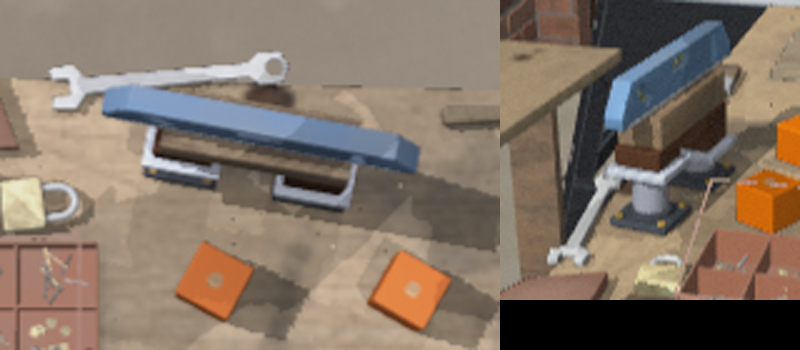

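```bash
python3 - <<'E'
from h import *
q=camera("top");p=camera("side")
a=np.radians(79.2);y=np.array([np.cos(a),np.sin(a),0]);x=np.array([np.sin(a),-np.cos(a),0])
def box(L,W,H,z,c=(629.5,-23.4)):
    return [np.array([*c,z])+sx*W/2*x+sy*L/2*y+np.array([0,0,h]) for h in(0,H) for sx,sy in((-1,-1),(1,-1),(1,1),(-1,1))]
out=[]
for im,r in((q,(130,270,240,440)),(p,(160,280,200,320))):
    s=2.5*(1 if im is q else 1.2); s=4 if im is q else 3
    g=cv2.resize(im["image"][r[0]:r[1],r[2]:r[3]],None,fx=s,fy=s,interpolation=cv2.INTER_CUBIC)
    s=g.shape[1]/(r[3]-r[2])
    for B,col in((box(230,20,40,112),(0,255,0)),(box(140,45,32,80),(0,0,255))):
        P=[((proj(im,X)-[r[2],r[0]]+.5)*s).astype(int) for X in B]
        for i in range(4):
            for u,v in((i,(i+1)%4),(i+4,(i+1)%4+4),(i,i+4)): cv2.line(g,tuple(map(int,P[u])),tuple(map(int,P[v])),col,1)
    cv2.imwrite(f"pics/ov{len(out)}.png",g); out.append(cv2.resize(g,(500 if im is q else 300,350 if im is q else 300)))
out[1]=np.vstack([out[1],np.zeros((50,300,3),np.uint8)])
cv2.imwrite("pics/d6.png",np.hstack(out))
E
```

```text
(no output)
```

View pics/d6.png

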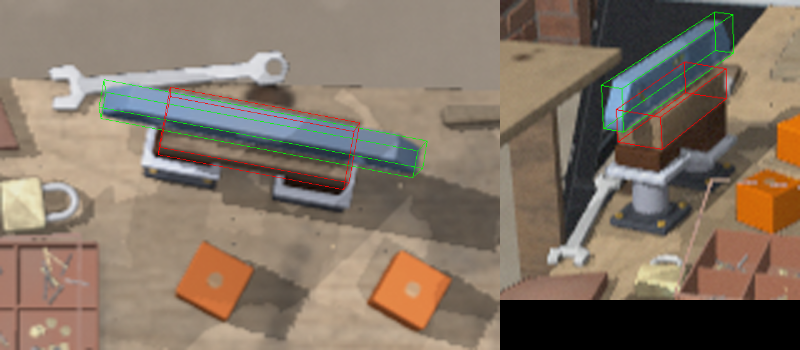

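```bash
python3 -c "
from h import *
print(manip.hand_in())"
```

```text
the job is handed in; nothing more can be done
None
```

I built the level rest and handed it in at about 28 s on the robot's clock. The hand-in gives no verdict.

- **Packers:** the dark thick packer is on the shorter post and the dark thin packer on the taller one. The two orange look-alikes stayed where they were.
- **Batten:** it lies across both packers along the line of the posts.
- **Spirit level:** it stands upright on the batten and was released. The arm then moved well clear.

**Last checks:**
- The expected outlines of the batten and the level, drawn on the final top and side pictures, match what is there to about 2 pixels.
- The network read the batten at z about 81–83 mm and the level at about 114–117 mm, against the intended 80 and 112 mm. That is within its stated 4 mm, apart from the side view's level reading (5 mm off).
- In the last view, the two cameras put the batten's x at 632 and 624 mm, on either side of the intended 629.5 mm. That is also about the network's stated error.
- The padlock and nut readings agree with the first ones to within a few mm.

No check failed.

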